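# Tuck a flashing strip under the shingle of a roof sample

### The job

The small white sealant bottle has toppled onto the roof sample board: pick it up and stand it upright on the desk, off the board. Then take the aluminium flashing strip by its standing seam and slide the free edge of its flat apron under the overhanging shingle, about 30 mm deep, square to the shingle's edge and centred on it, without lifting the shingle. Finish while still gripping the strip by its seam and pressing it firmly flat on the board (do not let go), and leave the stamp, the vial and the dish where they are.

Things in the scene. Friction and masses are not known exactly. Their poses are not given: they have to be found in the camera images.
- board: fixed plywood roof sample board, 170 (x) x 200 (y) x 12 mm, lying on the desk; origin at the centre of its underside, z up. The half towards its -x (robot's) side is bare; the shingle stands over the half towards +x. A batten under the shingle, its near face at x = +61 mm in the board's frame, stops anything slid farther in
- shingle (a joint): lift of the grey shingle plate (three tabs side by side, 161 mm wide in y, 76 mm long, 5 mm thick), hinged along the batten at the board's far (+x) side. 0 = down at rest (a stop holds it; it cannot go lower); grows in rad as the free edge is lifted; nothing but its weight (0.12 kg) keeps it down. At rest its free edge is parallel to the board's y axis and its underside there hangs 10 mm above the board's top, rising to 12 mm at the batten
- lap_edge (a point): point on the board's top (12 mm above the desk) straight below the middle of the shingle's free edge, 4 mm to +x of the board's centre; does not move with the shingle; axes as the board's
- strip: loose aluminium flashing strip, 0.14 kg, 140 mm long in y: a flat apron 4 mm thick that runs from the seam to +x, and along its other edge an upright standing seam 10 mm thick (x) and 32 mm tall, the part to pinch, across x. Lies flat on the desk in front of the board, seam up; the desk to its left is free of things. Origin at the centre of the seam's underside, z up
- strip_edge (a point): middle of the apron's free edge, the edge to tuck in: 65 mm to +x of the strip's origin, 2 mm above its underside; axes as the strip's
- bottle: white plastic bottle with a grey cap, closed, 115 mm tall, body 46 mm in diameter up to 75 mm, then a shoulder up to 89 mm, then neck and cap 22 mm wide (the neck of a lying bottle is 23 mm above what it lies on); 0.15 kg, loose. Origin at the centre of its base, z along the bottle towards the cap. At the start it lies on the bare half of the board, roughly along the board's y, cap to the left (+y); it can roll
- stamp: wooden rubber stamp, 24 x 45 x 66 mm, standing to the left of the board, loose; origin at the centre of its underside; to be left alone
- vial: small glass vial with screw cap, 18 mm in diameter, 44 mm tall, standing between the board and the binders, loose; origin at the centre of its underside; to be left alone
- dish: shallow clear dish, 56 mm in diameter, 11 mm high, to the right of the telephone, loose; origin at the centre of its underside; to be left alone
There are look-alikes about, which are no part of the job. Several things look just like the strip: the one meant starts farthest to the robot's right.

How it is judged:
By the outcome, as a careful person would: the job done as asked, in the order asked, and still so for the second after the job is handed in, while the arm keeps its last pose, push and grip.
It also fails if it takes over 58 s, if anything falls off the work surface, if the arm or the gripper's body presses on something with over 40 N, if the wrist force passes 120 N, or if a joint passes its speed limit or range.

### The arm

A 6-joint arm with a two-finger parallel gripper is mounted at the origin on a cart in front of the work surface, level with it; the furniture and walls round the work are solid. World frame = base frame: x ahead of the robot, y to its left, z up, the work surface at z = 0. Lengths are in m, angles in rad, forces in N, time in s.
With the tool pointing down it reaches from about 0.35 to 0.975 m from the base axis. Payload 4.9 kg.
Tool frame: the origin (TCP) lies between the finger pads; the fingertips stand 22 mm ahead of it and the grasp point (between the pads) lies 3 mm ahead of it (robot.tip_extent is the distance from the TCP to the fingertips, in m); z points along the fingers, y is the line along which they close (so a half turn about z gives the same grasp; the last joint's range is limited). The gripper opens to 85 mm and grips with 20 to 120 N. Pads are 22 mm wide; open, the fingers measure 114 mm over their backs; the gripper's body (76 mm by 85 mm) begins 54 mm behind the grasp point. The pads swing forward as they close: fully open they stand 13 mm farther back than shut.
Start: joints at [0.997, 0.053, 1.613, -0, 1.476, -0.119], TCP at [0.275, 0.561, 0.253] pointing down, gripper open.
Joint ranges: [-3.01, 3.01], [-1.01, 2.22], [0.06, 2.58], [-1.02, 4.17], [0.09, 2.62], [-3.14, 3.14]. Speed limits (rad/s): [2.57, 2.57, 3.14, 3.14, 3.14, 3.14].

### API

Orientations are given as a unit quaternion [w, x, y, z].
In Python, from rig import robot gives the robot as it stands.
- The arm moves only by the tool send_rows, never from a script. Its argument "increments" is a list that holds one entry, the list of rows, each a list of 5 numbers: the opening, from 0 (shut) to 1 (fully open), then the shift along the tool's x, y, z in units of 40 cm (1.0 is 40 cm), then the turn about the tool's z in units of pi/2 rad (1.0 is pi/2 rad). A call has 1 to 10 rows; each row is the pose to reach, as a shift and turn from the pose commanded when the call began, along the tool's axes at that moment; what a row does not reach only later rows make up. A row lasts 1/8 s, in which the tool goes at most 62.5 mm and 10.7 degrees, less where a joint would pass 70% of its speed; a pose out of reach is approached as far as the arm can. A call with a number of a shift or a turn outside -1 to 1 is refused whole. A call with a gripper value outside its range is refused whole. The fingers move at their own pace and stop on an object; "squeeze" is the grip in N (left out, the last holds). Time passes only in rows, so rows that repeat a pose let the fingers close. It gives the time, the measured TCP pose, the force, the opening and the grip force at its end, in the units of the state.
- robot.get_obs(): the state, without advancing time (a new reading comes with each control period).
- robot.grab_frame(name): name is "scene" or "side" or "wrist"; returns the picture (400x640x3 uint8, red, green, blue); there is no depth.
- robot.camera_info(name): a dict with "vfov" (degrees; the focal length in pixels is half the picture's height over the tangent of half this angle, whatever the lens; pixels are square), "cx", "cy" (the principal point, pixels), "origin" and "rotation" of the camera in the world. Camera axes: x right, y down, z forward; pixel columns grow to the right and rows downward; lengths in m; the calibration is good to about 2 mm. A picture is of the moment at which its call begins: read the wrist's pose just before it. camera_info takes no time and is no camera call; for the wrist camera it gives the pose at the moment of the call.
- robot.hand_in(): hands the job in; it is judged then, once.
The state is a dict: "time_s": time; "joints": joint angles; "qvel": joint speeds; "effort": joint torques, N m; "eef_pos": TCP position; "ee_rot": TCP orientation; "wrist_force": force on the tool from outside, world axes, zero at the start; "wrist_torque": the same for the moment, N m; "opening": opening from 0.0 (shut) to 1.0 (fully open); "finger_force": force on a finger pad.
Only numpy, scipy, OpenCV 4.12 (cv2) and the standard library are available. Lean on these libraries where they do the work, as an engineer would, in place of code of your own. Each camera call takes 0.05 s, during which the arm holds its last target. There are 200 camera calls.

## Working session

There is one attempt and no reset: what is moved stays moved. The work goes in short steps, Python scripts to look and compute and a tool call to move; the robot and the scene stay as the last step left them, time stands still between calls to the robot, and variables do not carry over. Pictures are saved under pics/ and viewed, at most 10 in all, crops included, and the job is handed in when it is done.

Besides the shell and the picture viewer there is one more tool, called after ">>>" by a JSON object that holds its "op" and its "data". send_rows: Moves the arm, as the interface text tells. Shifts and turns lie within -1 to 1; 1 stands for 40 cm of shift or pi/2 rad of turn. Its arguments: {"type":"object","properties":{"increments":{"type":"array","items":{"type":"array","items":{"type":"array","items":{"type":"number","minimum":-1,"maximum":1}}}},"squeeze":{"type":"number"}},"required":["increments"]}

```bash
ls; mkdir -p pics; python3 - <<'E'
from rig import robot
import cv2
print(robot.get_obs())
for n in ["scene","side","wrist"]:
    print(n,robot.camera_info(n))
    cv2.imwrite(f"pics/{n}0.png",robot.grab_frame(n)[:,:,::-1])
E
```

```text
pics
{'time_s': 0.0, 'joints': array([ 9.96992748e-01,  5.33577886e-02,  1.61427313e+00, -2.03305226e-05,
        1.47597567e+00, -1.19017532e-01]), 'qvel': array([ 8.44938357e-04, -5.09357997e-04,  4.46897442e-05, -5.74844892e-05,
        2.87593748e-04, -7.19413507e-05]), 'effort': array([-1.42253306e-03, -3.93701863e+01, -3.70166302e+01, -1.82807971e-04,
        7.10061882e-03,  3.14118302e-05]), 'eef_pos': array([0.2742497 , 0.56098796, 0.25207485]), 'ee_rot': array([-3.32371585e-04,  2.25437364e-01,  9.74257143e-01, -9.50585837e-04]), 'wrist_force': array([-0.20367013, -0.38846875,  0.62437985]), 'wrist_torque': array([ 0.00589201, -0.03551868, -0.01015987]), 'finger_force': 0.0, 'opening': 0.9994875528594938}
scene {'vfov': 54.877208721019, 'cx': 330.2945166263239, 'cy': 195.88150372937275, 'origin': array([-0.2347573 , -0.78099835,  0.67428389]), 'rotation': array([-0.50034027,  0.79832963, -0.28935382,  0.16912654])}
side {'vfov': 48.80301675705654, 'cx': 318.06810496387874, 'cy': 200.04972539410434, 'origin': array([0.36078846, 1.30566664, 0.53794141]), 'rotation': array([ 0.04752423, -0.06291353,  0.83458139, -0.54521303])}
wrist {'vfov': 63.909140799650494, 'cx': 322.6291228444994, 'cy': 198.14034990702558, 'origin': array([0.20039904, 0.59754019, 0.37186103]), 'rotation': array([0.13932407, 0.83688954, 0.52240734, 0.08541237])}
```

View pics/scene0.png

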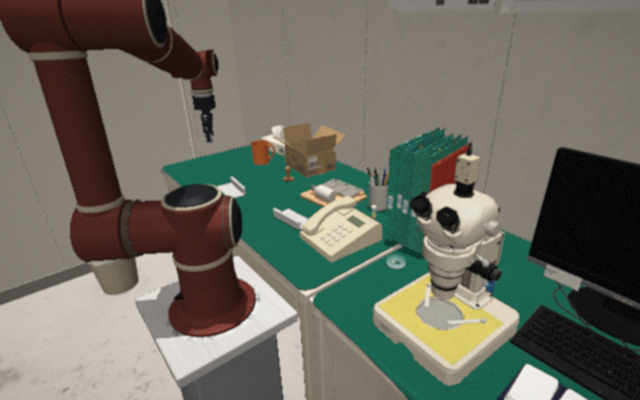

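View pics/side0.png

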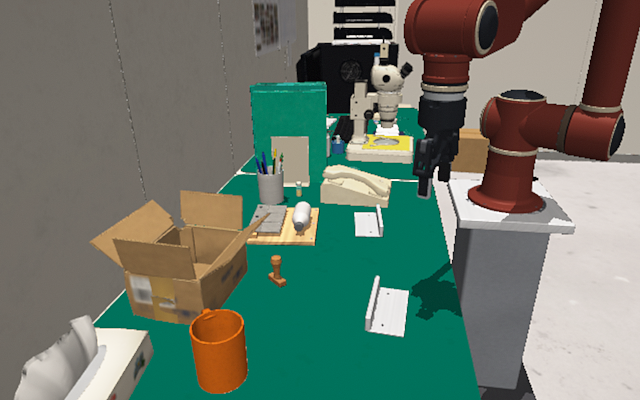

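Side view: bottle lying on the board at ~(302,217), the target strip at ~(368,223), a look-alike strip at ~(388,310). The scene view shows the board at ~(335,192) and the strip end at ~(290,215). I'll enlarge these.

```bash
cat > h.py <<'E'
import numpy as np
from scipy.spatial.transform import Rotation as R
def cam(ci): 
    q=ci["rotation"]; return np.array(ci["origin"]),R.from_quat([q[1],q[2],q[3],q[0]]).as_matrix(),200/np.tan(np.radians(ci["vfov"]/2)),ci["cx"],ci["cy"]
def hit(ci,u,v,z):
    o,M,f,cx,cy=cam(ci); d=M@np.array([(u-cx)/f,(v-cy)/f,1]); return o+d*(z-o[2])/d[2]
def proj(ci,p):
    o,M,f,cx,cy=cam(ci); c=M.T@(np.array(p)-o); return c[0]/c[2]*f+cx,c[1]/c[2]*f+cy
E
python3 - <<'E'
import cv2,numpy as np
a=cv2.imread("pics/side0.png")[170:250,235:395]; a=cv2.resize(a,None,fx=5,fy=5,interpolation=cv2.INTER_CUBIC)
b=cv2.imread("pics/scene0.png")[172:232,262:395]; b=cv2.resize(b,(800,600*0+360),interpolation=cv2.INTER_CUBIC)
cv2.imwrite("pics/c1.png",np.vstack([a,b])[:600] if 0 else cv2.resize(np.vstack([a,b]),(800,760))[:600])
E
```

```text
(no output)
```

View pics/c1.png

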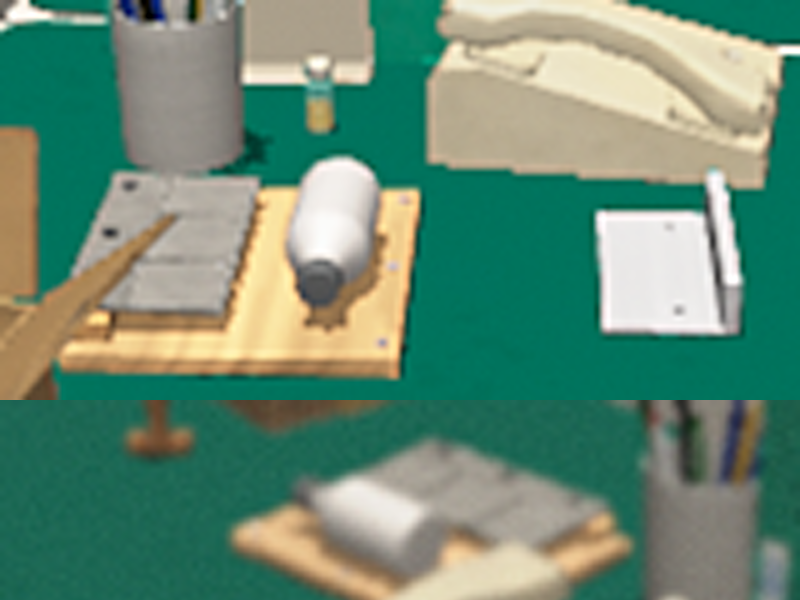

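```bash
python3 - <<'E'
from rig import robot
from h import *
ci=robot.camera_info("side")
P=lambda u,v,z:hit(ci,235+u/5,170+v/5,z)
for n,u,v,z in [("b -x+y",402,363,.012),("b -x-y",419,190,.012),("b +x+y",62,354,.012),("sh edge +y",225,313,.027),("sh edge -y",260,180,.027),
 ("ap -y",597,212,.004),("ap +y",602,331,.0),("seam out +y base",738,332,0),("seam top +y out",741,283,.032),("seam top +y in",726,283,.032),("seam top -y",722,173,.032),("seam top -y in",707,173,.032),
 ("cap",320,285,.035),("base top",345,160,.058),("body l",290,230,.035),("body r",376,230,.035), ("vial",320,130,0)]:
    print(n,P(u,v,z).round(4))
E
```

```text
b -x+y [0.5207 0.3762 0.012 ]
b -x-y [0.5439 0.1755 0.012 ]
b +x+y [0.6883 0.3904 0.012 ]
sh edge +y [0.6113 0.3648 0.027 ]
sh edge -y [0.6293 0.2064 0.027 ]
ap -y [0.442  0.1743 0.004 ]
ap +y [0.4284 0.3079 0.    ]
seam out +y base [0.3596 0.2994 0.    ]
seam top +y out [0.3595 0.3072 0.032 ]
seam top +y in [0.3669 0.3082 0.032 ]
seam top -y [0.3731 0.1735 0.032 ]
seam top -y in [0.3813 0.1746 0.032 ]
cap [0.5672 0.3439 0.035 ]
base top [0.5733 0.2415 0.058 ]
body l [0.5953 0.2838 0.035 ]
body r [0.5504 0.2777 0.035 ]
vial [0.623  0.0696 0.    ]
```

```bash
cat >> h.py <<'E'
def plan(ob,p,yaw):
    """shift (units) and turn for TCP to p with tool y at angle yaw (deg) in world"""
    q=ob["ee_rot"]; M=R.from_quat([q[1],q[2],q[3],q[0]]).as_matrix()
    s=M.T@(np.array(p)-ob["eef_pos"])/.4
    a=np.degrees(np.arctan2(M[1,1],M[0,1])); t=-((yaw-a+180)%360-180)/90
    print("pos",ob["eef_pos"].round(4),"tool y yaw",a.round(2),"tilt",np.degrees(np.arccos(-M[2,2])).round(2),"shift",s.round(4),"turn",round(t,4))
E
python3 - <<'E'
from rig import robot
from h import *
ci=robot.camera_info("side")
for u,v in [(367,330),(408,290),(405,334),(372,280),(283,285),(272,270)]: print(hit(ci,u,v,0).round(3))
plan(robot.get_obs(),[.567,.333,.2],6)
print(robot.tip_extent)
E
```

```text
[0.379 0.662 0.   ]
[0.302 0.526 0.   ]
[0.311 0.663 0.   ]
[0.377 0.5   0.   ]
[0.563 0.545 0.   ]
[0.6   0.492 0.   ]
pos [0.2743 0.5611 0.2523] tool y yaw 63.94 tilt 0.09 shift [-0.9079 -0.1906  0.1309] turn 0.6438
0.022
```

>>> {"op": "send_rows", "data": {"increments": [[[0.75,-0.15,-0.03,0.02,0.107],[0.75,-0.3,-0.06,0.04,0.214],[0.75,-0.45,-0.09,0.06,0.321],[0.75,-0.6,-0.12,0.08,0.428],[0.75,-0.75,-0.15,0.1,0.535],[0.75,-0.87,-0.18,0.12,0.62],[0.75,-0.908,-0.19,0.13,0.644],[0.75,-0.908,-0.19,0.13,0.644],[0.75,-0.908,-0.19,0.13,0.644]]], "squeeze": 20}}

```text
time_s: 1.27
eef_pos: [0.5665, 0.3348, 0.2015]
ee_rot: [-0.0, 0.668, 0.744, 0.0]
wrist_force: [-0.1, 0.8, 0.7]
opening: 0.755
finger_force: 0.0
```

```bash
python3 - <<'E'
from rig import robot
from h import *
import cv2,pickle
ob=robot.get_obs(); ci=robot.camera_info("wrist"); im=robot.grab_frame("wrist")
pickle.dump(ci,open("w1.pkl","wb"))
plan(ob,[.567,.333,.2],6); print(ob["opening"],ob["joints"])
cv2.imwrite("pics/w1.png",im[:,:,::-1])
for p in [(.6208,.2854,.012),(.370,.2405,.032),(.567,.333,.035),(.573,.2415,.035)]: print(p,proj(ci,p))
E
```

```text
pos [0.5665 0.3348 0.2015] tool y yaw 6.11 tilt 0.03 shift [-0.0046  0.0009  0.0038] turn 0.0012
0.7551188882882293 [4.20576102e-01 1.63978381e-01 1.58052179e+00 5.35775380e-04
 1.39713865e+00 3.13801508e-01]
(0.6208, 0.2854, 0.012) (np.float64(368.6290513049057), np.float64(227.13622730821686))
(0.37, 0.2405, 0.032) (np.float64(119.22529555104052), np.float64(251.3715224771775))
(0.567, 0.333, 0.035) (np.float64(322.4915801991127), np.float64(184.92190416404853))
(0.573, 0.2415, 0.035) (np.float64(318.84457700863123), np.float64(270.8904232444347))
```

View pics/w1.png

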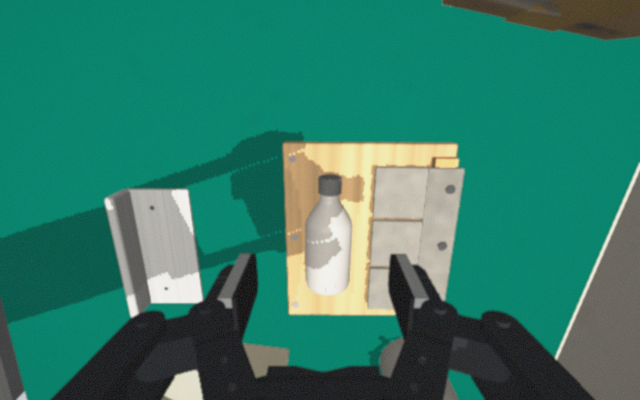

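Wrist view: the bottle's cap is at (329,186), its base at ~(328,293); the board's corners (284,143), (457,143), (289,315); shingle edge from (375,168) to (368,308); strip free-edge corners (187,190), (200,302).

```bash
python3 - <<'E'
from h import *
import pickle
ci=pickle.load(open("w1.pkl","rb"))
for n,u,v,z in [("cap top",329,177,.035),("cap",329.5,186,.046),("neck l",318.5,188,.035),("neck r",340.5,188,.035),("body l",305,258,.035),("body r",351,258,.035),("base",328,293,.03),
 ("b-x+y",284,143,.012),("b+x+y",457,143,.012),("b-x-y",289,315,.012),("she+y",375,168,.027),("she-y",368,308,.027),("ap+y",187,190,.004),("ap-y",200.5,302,.004),("seam top +y",107,197,.032),("seam top -y",134,317,.032)]:
    print(n,hit(ci,u,v,z).round(4))
E
```

```text
cap top [0.5722 0.3412 0.035 ]
cap [0.573  0.3359 0.046 ]
neck l [0.5636 0.3296 0.035 ]
neck r [0.584  0.3318 0.035 ]
body l [0.5576 0.2548 0.035 ]
body r [0.6037 0.2598 0.035 ]
base [0.5857 0.2126 0.03  ]
b-x+y [0.5264 0.3641 0.012 ]
b+x+y [0.6919 0.3818 0.012 ]
b-x-y [0.5456 0.1651 0.012 ]
she+y [0.6145 0.3524 0.027 ]
she-y [0.6318 0.1959 0.027 ]
ap+y [0.4287 0.3034 0.004 ]
ap-y [0.4404 0.1658 0.004 ]
seam top +y [0.3641 0.2983 0.032 ]
seam top -y [0.3782 0.1606 0.032 ]
```

```bash
python3 - <<'E'
from rig import robot
from h import *
plan(robot.get_obs(),[.573,.328,.041],5.7)
E
```

```text
pos [0.5664 0.335  0.2017] tool y yaw 6.13 tilt 0.03 shift [-0.0193  0.0144  0.4018] turn 0.0047
```

>>> {"op": "send_rows", "data": {"increments": [[[0.5,-0.019,0.014,0.1,0.005],[0.5,-0.019,0.014,0.2,0.005],[0.5,-0.019,0.014,0.3,0.005],[0.5,-0.019,0.014,0.36,0.005],[0.5,-0.019,0.014,0.4,0.005],[0.5,-0.019,0.014,0.4,0.005]]]}}

```text
time_s: 2.08
eef_pos: [0.5726, 0.3271, 0.0404]
ee_rot: [-0.0, 0.672, 0.741, -0.001]
wrist_force: [0.5, -0.6, -0.5]
opening: 0.498
finger_force: 0.0
```

```bash
python3 - <<'E'
from rig import robot
from h import *
import cv2,pickle
ob=robot.get_obs(); im=robot.grab_frame("wrist"); im2=robot.grab_frame("side")
plan(ob,[.573,.328,.041],5.7); print(ob["wrist_force"])
a=cv2.resize(im2[170:250,235:395],(800,400),interpolation=cv2.INTER_CUBIC)
b=cv2.resize(im[150:400,170:480],(800,600)) 
cv2.imwrite("pics/w2.png",np.vstack([cv2.resize(a,(560,280)),cv2.resize(im,(560,320))])[:,:,::-1])
E
```

```text
pos [0.5726 0.3271 0.0404] tool y yaw 5.61 tilt 0.11 shift [ 0.0021  0.0011 -0.0014] turn -0.001
[ 0.52830189 -0.59325381 -0.48295074]
```

View pics/w2.png

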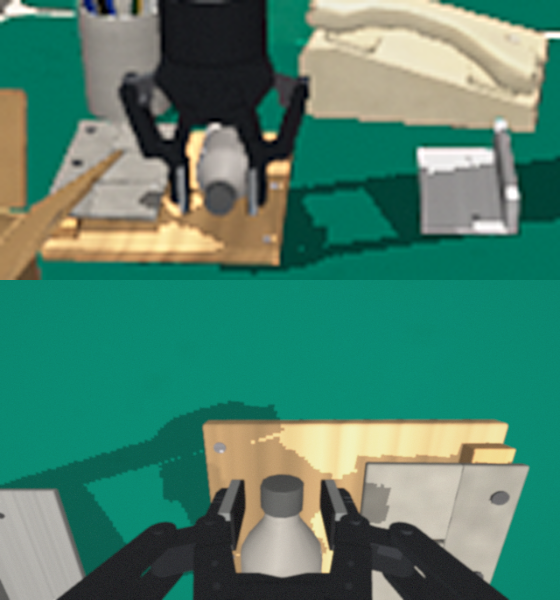

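The neck sits centred between the pads, clear of the shingle. Grip.

>>> {"op": "send_rows", "data": {"increments": [[[0.1,0,0,0,0],[0.1,0,0,0,0],[0.1,0,0,0,0],[0.1,0,0,0,0],[0.1,0,0,0,0],[0.1,0,0,-0.03,0],[0.1,0,0,-0.1,0],[0.1,0,0,-0.2,0],[0.1,0,0,-0.3,0],[0.1,0,0,-0.3,0]]], "squeeze": 20}}

```text
time_s: 3.42
eef_pos: [0.5756, 0.327, 0.1655]
ee_rot: [0.002, 0.672, 0.74, 0.003]
wrist_force: [0.1, -0.3, -1.8]
opening: 0.248
finger_force: 21.1
```

```bash
python3 - <<'E'
from rig import robot
from h import *
import cv2,pickle
ob=robot.get_obs(); im=robot.grab_frame("wrist"); im2=robot.grab_frame("side")
plan(ob,[.46,.50,.1],5.7); print(ob["wrist_force"],ob["wrist_torque"],ob["opening"],ob["finger_force"])
cv2.imwrite("pics/w3.png",np.vstack([cv2.resize(im2[100:260,230:450],(380,280)),cv2.resize(im,(380,240))])[:,:,::-1])
E
```

```text
pos [0.5756 0.327  0.1655] tool y yaw 5.52 tilt 0.36 shift [ 0.4582 -0.2469  0.1629] turn -0.002
[ 0.1099338  -0.29820974 -1.7865482 ] [ 0.06598426 -0.06594385  0.02910785] 0.24820678439186555 21.078313046091353
```

View pics/w3.png

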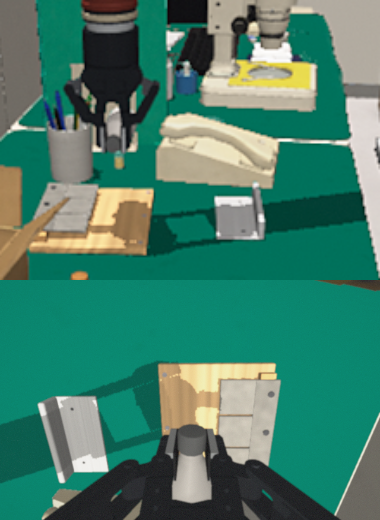

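>>> {"op": "send_rows", "data": {"increments": [[[0.1,0.14,-0.08,0,0],[0.1,0.28,-0.16,0,0],[0.1,0.42,-0.23,0,0],[0.1,0.458,-0.247,0,0],[0.1,0.458,-0.247,-0.15,0],[0.1,0.458,-0.247,0,0],[0.1,0.458,-0.247,-0.15,0],[0.1,0.458,-0.247,0,0],[0.1,0.458,-0.247,-0.1,0],[0.1,0.458,-0.247,-0.1,0]]], "squeeze": 20}}

```text
time_s: 4.78
eef_pos: [0.459, 0.4994, 0.2021]
ee_rot: [0.0, 0.673, 0.74, 0.001]
wrist_force: [0.3, 0.3, -0.4]
opening: 0.255
finger_force: 22.8
```

```bash
python3 - <<'E'
from rig import robot
from h import *
import cv2,pickle
T=[];F=[]
for i in range(4):
    im=robot.grab_frame("wrist"); ob=robot.get_obs(); T.append(ob["wrist_torque"]);F.append(ob["wrist_force"])
im2=robot.grab_frame("side"); s=robot.grab_frame("scene")
plan(ob,[.46,.50,.2],5.7); print(np.mean(F,0),np.mean(T,0),np.std(T,0))
u,v=map(int,proj(robot.camera_info("side"),ob["eef_pos"])); print(u,v)
u2,v2=map(int,proj(robot.camera_info("scene"),ob["eef_pos"]))
c=lambda im,u,v:cv2.resize(im[max(0,v-60):v+90,u-75:u+75],(400,400),interpolation=cv2.INTER_CUBIC)
cv2.imwrite("pics/w4.png",np.hstack([c(im2,u,v),c(s,u2,v2)])[:,:,::-1])
E
```

```text
pos [0.458  0.4992 0.2007] tool y yaw 5.51 tilt 0.03 shift [0.0014 0.005  0.0017] turn -0.0021
[ 0.06578792  0.04118157 -1.36656157] [ 0.05393675  0.03403977 -0.03426434] [0.02884126 0.03052201 0.01707242]
335 191
```

View pics/w4.png

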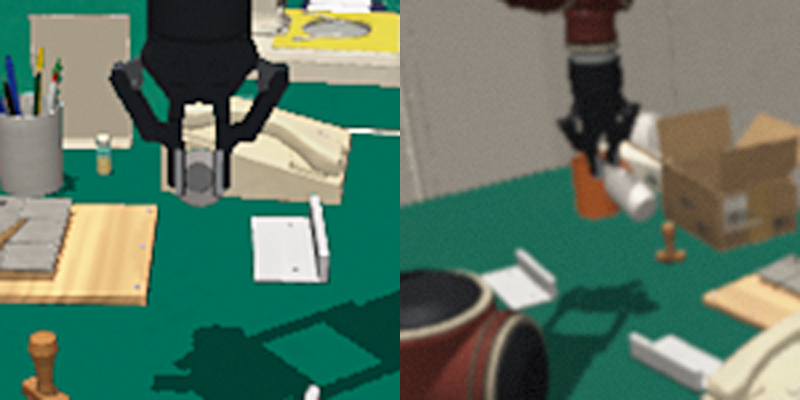

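```bash
python3 - <<'E'
from rig import robot
from h import *
ob=robot.get_obs(); p=ob["eef_pos"]-[0,0,.003]
ax=np.array([-np.sin(np.radians(5.5)),np.cos(np.radians(5.5)),0])
for n in ["scene","side"]:
    ci=robot.camera_info(n); u0,v0=map(int,proj(ci,ob["eef_pos"]))
    print(n,"grasp",[( (np.array(proj(ci,p))-[u0-75,v0-60])*2.667).round()])
    for t in [0,15,30,45,60,75,90]:
        c=p-ax*np.cos(np.radians(t))*.102-np.array([0,0,1])*np.sin(np.radians(t))*.102
        d=p-ax*np.cos(np.radians(t))*-.013-np.array([0,0,1])*np.sin(np.radians(t))*-.013
        print(t,((np.array(proj(ci,c))-[u0-75,v0-60])*2.667).round(),((np.array(proj(ci,d))-[u0-75,v0-60])*2.667).round())
E
```

```text
scene grasp [array([202., 164.])]
0 [246. 179.] [197. 162.]
15 [245. 197.] [197. 160.]
30 [242. 211.] [197. 158.]
45 [237. 222.] [198. 156.]
60 [229. 229.] [199. 155.]
75 [219. 231.] [200. 155.]
90 [209. 229.] [201. 155.]
side grasp [array([201., 166.])]
0 [204. 118.] [200. 172.]
15 [204. 149.] [200. 168.]
30 [203. 181.] [200. 163.]
45 [203. 212.] [200. 159.]
60 [202. 241.] [201. 155.]
75 [201. 266.] [201. 152.]
90 [200. 286.] [201. 149.]
```

Scene crop: the bottle has drooped about 20–25° after shaking (base at ~(640,203)). I'll shake it further.

>>> {"op": "send_rows", "data": {"increments": [[[0.1,0,0,0.15,0],[0.1,0,0,0,0],[0.1,0,0,0.15,0],[0.1,0,0,0,0],[0.1,0,0,0.15,0],[0.1,0,0,0,0],[0.1,0,0,0.15,0],[0.1,0,0,0,0],[0.1,0,0,0,0]]]}}

```text
time_s: 6.2
eef_pos: [0.4591, 0.5006, 0.2045]
ee_rot: [0.0, 0.672, 0.74, 0.003]
wrist_force: [0.5, 0.4, 0.4]
opening: 0.249
finger_force: 24.4
```

```bash
cat > tilt.py <<'E'
from rig import robot
from h import *
import cv2
ob=robot.get_obs(); p=ob["eef_pos"]-[0,0,.003]; s=robot.grab_frame("scene"); ci=robot.camera_info("scene")
ax=np.array([-np.sin(np.radians(5.5)),np.cos(np.radians(5.5)),0])
best=[]
g=s.astype(int); white=(g.min(2)>140)&(g.max(2)-g.min(2)<40)
for t in range(0,100,5):
    n=0
    for l in np.linspace(.045,.095,11):
        e=p-(ax*np.cos(np.radians(t))+np.array([0,0,1])*np.sin(np.radians(t)))*l
        u,v=proj(ci,e); n+=white[int(round(v)),int(round(u))]
    best.append((t,int(n)))
print(best); plan(ob,[.46,.5,.2],5.7); print(ob["wrist_torque"],ob["opening"],ob["finger_force"])
u,v=map(int,proj(ci,p)); cv2.imwrite("pics/tilt.png",cv2.resize(s[v-40:v+60,u-50:u+50],(500,500),interpolation=cv2.INTER_CUBIC)[:,:,::-1])
E
python3 tilt.py
```

```text
[(0, 2), (5, 1), (10, 5), (15, 9), (20, 11), (25, 11), (30, 11), (35, 11), (40, 10), (45, 10), (50, 10), (55, 8), (60, 5), (65, 3), (70, 2), (75, 1), (80, 0), (85, 0), (90, 0), (95, 0)]
pos [0.4591 0.5006 0.2045] tool y yaw 5.54 tilt 0.34 shift [-0.0018  0.002   0.0114] turn -0.0018
[ 0.06375824 -0.07054618 -0.00673598] 0.24940635529394634 24.380884169368073
```

>>> {"op": "send_rows", "data": {"increments": [[[0.1,0.09,0,0.125,0],[0.1,0,0,0,0],[0.1,0.09,0,0.125,0],[0.1,0,0,0,0],[0.1,0.09,0,0.125,0],[0.1,0,0,0,0],[0.1,0.09,0,0.125,0],[0.1,0,0,0,0],[0.1,0.09,0,0.125,0],[0.1,0,0,0,0]]]}}

```text
time_s: 7.5
eef_pos: [0.4514, 0.4965, 0.1769]
ee_rot: [-0.003, 0.671, 0.741, -0.019]
wrist_force: [-0.1, -2.8, -3.6]
opening: 0.249
finger_force: 22.5
```

>>> {"op": "send_rows", "data": {"increments": [[[0.1,0.1,0,0.11,0],[0.1,0,0,0,0],[0.1,0.1,0,0.11,0],[0.1,0,0,0,0],[0.1,0.1,0,0.11,0],[0.1,0,0,0,0],[0.1,0.1,0,0.11,0],[0.1,0,0,0,0],[0.1,0,0,0,0]]]}}

```text
time_s: 8.62
eef_pos: [0.4594, 0.4993, 0.2015]
ee_rot: [0.0, 0.673, 0.74, 0.0]
wrist_force: [-0.6, 0.7, 0.8]
opening: 0.251
finger_force: 21.8
```

```bash
python3 tilt.py
```

```text
[(0, 3), (5, 0), (10, 0), (15, 0), (20, 0), (25, 0), (30, 0), (35, 0), (40, 0), (45, 0), (50, 0), (55, 0), (60, 0), (65, 0), (70, 0), (75, 1), (80, 2), (85, 3), (90, 6), (95, 9)]
pos [0.4594 0.4993 0.2015] tool y yaw 5.46 tilt 0.06 shift [0.0016 0.0016 0.0038] turn -0.0027
[ 0.00543773 -0.0466873   0.0084415 ] 0.25117717152327146 21.78406924009323
```

```bash
sed -i 's/range(0,100,5)/range(60,181,5)/' tilt.py; python3 tilt.py
```

```text
[(60, 0), (65, 0), (70, 1), (75, 1), (80, 1), (85, 3), (90, 4), (95, 5), (100, 6), (105, 7), (110, 6), (115, 5), (120, 5), (125, 1), (130, 0), (135, 0), (140, 0), (145, 0), (150, 0), (155, 0), (160, 0), (165, 0), (170, 0), (175, 0), (180, 0)]
pos [0.4589 0.4998 0.2021] tool y yaw 5.48 tilt 0.13 shift [0.0002 0.0027 0.0054] turn -0.0025
[ 0.00231206 -0.0368923   0.0279209 ] 0.25215703944387324 21.774626076221466
```

View pics/tilt.png

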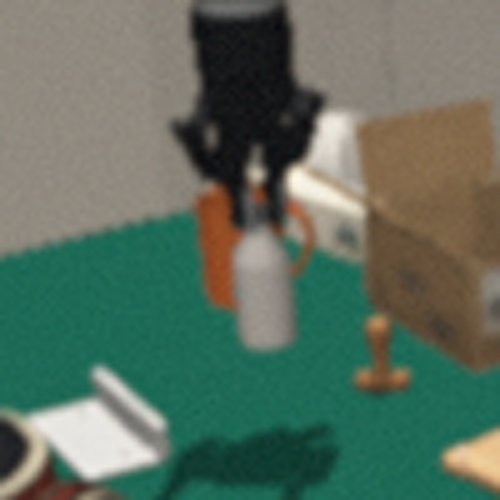

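Bottle now hangs upright (neck (256,210), base (266,345)), parallel to the gripper. Set it down.

>>> {"op": "send_rows", "data": {"increments": [[[0.1,-0.05,0,0.04,0],[0.1,-0.1,0,0.1,0],[0.1,-0.14,0,0.16,0],[0.1,-0.15,0,0.2,0],[0.1,-0.15,0,0.22,0],[0.1,-0.15,0,0.23,0],[0.1,-0.15,0,0.235,0],[0.1,-0.15,0,0.24,0]]]}}

```text
time_s: 9.72
eef_pos: [0.4682, 0.4446, 0.1164]
ee_rot: [0.001, 0.672, 0.741, 0.008]
wrist_force: [-3.7, -3.1, 32.2]
opening: 0.253
finger_force: 28.5
```

>>> {"op": "send_rows", "data": {"increments": [[[0.1,0,0,0.003,0],[0.1,0,0,0.006,0],[0.1,0,0,0.009,0]]]}}

```text
time_s: 10.1
eef_pos: [0.4694, 0.4458, 0.1157]
ee_rot: [0.001, 0.672, 0.741, 0.01]
wrist_force: [-3.7, -3.2, 34.2]
opening: 0.25
finger_force: 31.8
```

>>> {"op": "send_rows", "data": {"increments": [[[0.1,0,0,-0.012,0],[0.1,0,0,-0.024,0],[0.1,0,0,-0.03,0],[0.1,0,0,-0.032,0],[0.1,0,0,-0.032,0]]]}}

```text
time_s: 10.72
eef_pos: [0.4641, 0.4403, 0.1154]
ee_rot: [0.0, 0.672, 0.74, 0.001]
wrist_force: [1.3, -1.0, 6.6]
opening: 0.255
finger_force: 24.6
```

>>> {"op": "send_rows", "data": {"increments": [[[0.1,0,0,-0.004,0],[0.2,0,0,-0.005,0],[0.35,0,0,-0.005,0],[0.5,0,0,-0.005,0],[0.6,0,0,-0.005,0],[0.6,0,0,-0.005,0]]]}}

```text
time_s: 11.48
eef_pos: [0.4634, 0.4397, 0.1163]
ee_rot: [-0.0, 0.672, 0.74, -0.0]
wrist_force: [-0.3, 0.8, -1.2]
opening: 0.603
finger_force: 0.0
```

```bash
python3 - <<'E'
from rig import robot
from h import *
import cv2
ob=robot.get_obs(); a=robot.grab_frame("side"); b=robot.grab_frame("scene"); plan(ob,[.46,.44,.2],5.7); print(ob["wrist_force"])
def c(n,im):
    u,v=map(int,proj(robot.camera_info(n),[.463,.44,.06])); return cv2.resize(im[v-50:v+50,u-50:u+50],(400,400),interpolation=cv2.INTER_CUBIC)
cv2.imwrite("pics/up.png",np.hstack([c("side",a),c("scene",b)])[:,:,::-1])
E
```

```text
pos [0.4634 0.4397 0.1163] tool y yaw 5.54 tilt 0.03 shift [ 0.0015 -0.0085 -0.2092] turn -0.0018
[-0.3005752   0.76505245 -1.15962061]
```

View pics/up.png

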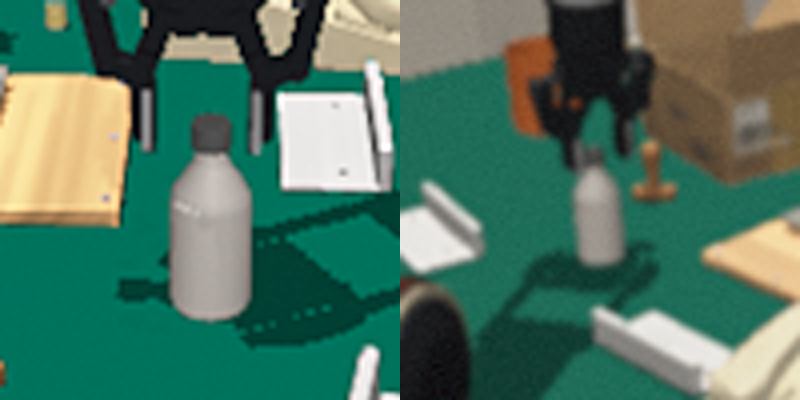

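Bottle stands upright on the desk, between board and strip, gripper clear. Now to the strip.

```bash
python3 - <<'E'
from rig import robot
from h import *
plan(robot.get_obs(),[.40,.234,.25],5.7)
E
```

```text
pos [0.4635 0.4398 0.1165] tool y yaw 5.53 tilt 0.01 shift [-0.4967 -0.2077 -0.3338] turn -0.0019
```

>>> {"op": "send_rows", "data": {"increments": [[[0.6,0,0,-0.12,0],[0.6,0,0,-0.24,0],[0.5,-0.1,-0.04,-0.33,0],[0.5,-0.24,-0.1,-0.33,0],[0.5,-0.38,-0.16,-0.33,0],[0.5,-0.48,-0.2,-0.33,0],[0.5,-0.497,-0.208,-0.33,0],[0.5,-0.497,-0.208,-0.33,0],[0.5,-0.497,-0.208,-0.33,0]]]}}

```text
time_s: 12.7
eef_pos: [0.4002, 0.2347, 0.2486]
ee_rot: [-0.0, 0.672, 0.741, 0.0]
wrist_force: [-0.3, 0.2, -0.0]
opening: 0.501
finger_force: 0.0
```

```bash
python3 - <<'E'
from rig import robot
from h import *
import cv2,pickle
ob=robot.get_obs(); ci=robot.camera_info("wrist"); im=robot.grab_frame("wrist")
pickle.dump((ci,im),open("w5.pkl","wb")); plan(ob,[.372,.232,.1],5.7)
for p in [(.435,.303,.004),(.44,.166,.004),(.367,.30,.032),(.38,.16,.032),(.526,.364,.012),(.546,.165,.012),(.6145,.3524,.027),(.6318,.1959,.027)]: print(p,np.round(proj(ci,p),1))
cv2.imwrite("pics/w5.png",im[:,:,::-1])
E
```

```text
pos [0.4002 0.2347 0.2486] tool y yaw 5.58 tilt 0.02 shift [ 0.     -0.0709  0.3716] turn -0.0013
(0.435, 0.303, 0.004) [359.9 106.3]
(0.44, 0.166, 0.004) [349.  221.7]
(0.367, 0.3, 0.032) [295.6 104. ]
(0.38, 0.16, 0.032) [298.4 231.3]
(0.526, 0.364, 0.012) [457.6  53.7]
(0.546, 0.165, 0.012) [435.7 232.8]
(0.6145, 0.3524, 0.027) [548.5  74.2]
(0.6318, 0.1959, 0.027) [519.1 220.7]
```

View pics/w5.png

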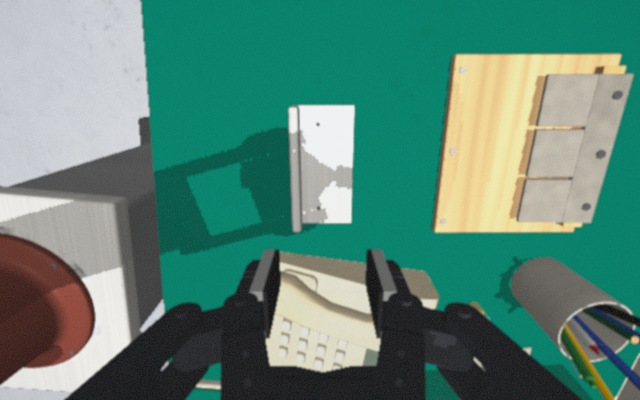

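Wrist view: strip's free-edge corners (355,105), (352,223); seam's outer top edge (289.5,106)–(293,232); board's near edge (455,54)–(434,232); shingle corner (547,74).

```bash
python3 - <<'E'
from h import *
import pickle
ci,im=pickle.load(open("w5.pkl","rb"))
for n,u,v,z in [("ap+y",355,105,.004),("ap-y",352,223.5,.004),("seam +y out",289.5,106.5,.032),("seam -y out",293,232,.032),("b-x+y",455,54,.012),("b-x-y",434,232,.012),("b+x+y",622,54,.012),("she+y",547.5,74,.027)]:
    print(n,hit(ci,u,v,z).round(4))
E
```

```text
ap+y [0.4295 0.3038 0.004 ]
ap-y [0.444  0.1639 0.004 ]
seam +y out [0.361 0.297 0.032]
seam -y out [0.3739 0.1586 0.032 ]
b-x+y [0.5235 0.3635 0.012 ]
b-x-y [0.5436 0.1659 0.012 ]
b+x+y [0.6924 0.3799 0.012 ]
she+y [0.6135 0.3525 0.027 ]
```

```bash
python3 - <<'E'
from rig import robot
from h import *
plan(robot.get_obs(),[.372,.2275,.032],5.6)
E
```

```text
pos [0.4002 0.2347 0.2485] tool y yaw 5.6 tilt 0.02 shift [-0.0112 -0.0717  0.5413] turn -0.0
```

>>> {"op": "send_rows", "data": {"increments": [[[0.5,-0.011,-0.072,0.13,0],[0.5,-0.011,-0.072,0.26,0],[0.5,-0.011,-0.072,0.39,0],[0.5,-0.011,-0.072,0.48,0],[0.5,-0.011,-0.072,0.53,0],[0.5,-0.011,-0.072,0.54,0],[0.5,-0.011,-0.072,0.54,0]]]}}

```text
time_s: 13.62
eef_pos: [0.3721, 0.2273, 0.0329]
ee_rot: [0.0, 0.672, 0.741, 0.0]
wrist_force: [-0.4, 0.2, 0.7]
opening: 0.502
finger_force: 0.0
```

>>> {"op": "send_rows", "data": {"increments": [[[0.3,0,0,0,0],[0.2,0,0,0,0],[0.05,0,0,0,0],[0.0,0,0,0,0],[0.0,0,0,0,0],[0.0,0,0,0,0]]], "squeeze": 60}}

```text
time_s: 14.38
eef_pos: [0.3725, 0.227, 0.0335]
ee_rot: [0.0, 0.672, 0.74, 0.001]
wrist_force: [-1.2, -0.2, 5.6]
opening: 0.102
finger_force: 62.0
```

>>> {"op": "send_rows", "data": {"increments": [[[0.0,0,0,-0.03,0],[0.0,0,0,-0.08,0],[0.0,0,0,-0.12,0],[0.0,0,0,-0.12,0]]]}}

```text
time_s: 14.88
eef_pos: [0.3727, 0.2271, 0.0822]
ee_rot: [0.001, 0.672, 0.74, 0.002]
wrist_force: [0.7, 0.2, -1.2]
opening: 0.096
finger_force: 61.2
```

```bash
python3 - <<'E'
from rig import robot
from h import *
ob=robot.get_obs()
plan(ob,[.5333,.2645,.0335+.042],5.7);print(ob["wrist_force"],ob["wrist_torque"],ob["finger_force"])
E
```

```text
pos [0.3727 0.2271 0.0822] tool y yaw 5.53 tilt 0.2 shift [0.0543 0.4085 0.0181] turn -0.0019
[ 0.69606635  0.20113625 -1.22702315] [-0.01234987  0.06861067 -0.00918915] 61.22208595275879
```

>>> {"op": "send_rows", "data": {"increments": [[[0.0,0.01,0.08,0,0],[0.0,0.025,0.19,0,0],[0.0,0.04,0.3,0,0],[0.0,0.05,0.38,0.01,0],[0.0,0.054,0.405,0.018,-0.002],[0.0,0.054,0.408,0.018,-0.002],[0.0,0.054,0.408,0.018,-0.002]]]}}

```text
time_s: 15.75
eef_pos: [0.5307, 0.2637, 0.0728]
ee_rot: [-0.0, 0.671, 0.742, -0.001]
wrist_force: [-0.8, -0.4, -1.3]
opening: 0.099
finger_force: 61.1
```

```bash
cat > see.py <<'E'
from rig import robot
from h import *
import cv2,sys
ob=robot.get_obs(); ci=robot.camera_info("wrist"); im=robot.grab_frame("wrist").astype(int)
cv2.imwrite("pics/see.png",im[:,:,::-1].astype(np.uint8))
plan(ob,[float(a) for a in sys.argv[1:4]],5.7); print(ob["wrist_force"].round(1),ob["finger_force"],ob["opening"])
M=R.from_quat(np.roll(ob["ee_rot"],-1)).as_matrix(); ex=M[:,1].copy(); ey=M[:,0]; ez=-M[:,2]
o=ob["eef_pos"]-ez*.0335   # predicted strip origin
print("pred strip corners",[np.round(proj(ci,o+ex*.065+ey*s*.07+ez*.004)).tolist() for s in (1,-1)], "seam top",[np.round(proj(ci,o+ey*s*.07-ex*.005+ez*.032)).tolist() for s in (1,-1)])
for n,p in [("sh+y",(.6138,.3525,.027)),("sh-y",(.6298,.1923,.027)),("lap",(.6228,.2734,.012)),("b-x+y",(.5245,.3638,.012))]: print(n,np.round(proj(ci,p),1))
E
python3 see.py .5333 .2645 .0485; python3 - <<'E'
import cv2,numpy as np
im=cv2.imread("pics/see.png").astype(int)
# print colour profile along row through the free half (+y side)
for r in range(60,260,20): print(r,[tuple(im[r,c]) for c in range(240,480,12)].__repr__().replace("np.int64(","").replace(")",""))
E
```

```text
pos [0.5307 0.2637 0.0728] tool y yaw 5.73 tilt 0.09 shift [0.0014 0.0067 0.0606] turn 0.0003
[-0.8 -0.4 -1.3] 61.12494707107544 0.09946851481376531
pred strip corners [[464.0, 119.0], [431.0, 361.0]] seam top [[307.0, 126.0], [311.0, 404.0]]
sh+y [508.   94.7]
sh-y [461.8 353.8]
lap [472.2 230.3]
b-x+y [328.8  53.1]
60 [(99, 121, 10, (100, 119, 10, (98, 119, 10, (96, 118, 10, (100, 120, 10, (96, 116, 10, (97, 121, 10, (98, 121, 10, (147, 212, 230, (153, 216, 231, (146, 209, 231, (142, 205, 230, (134, 193, 229, (135, 191, 227, (143, 202, 231, (132, 186, 223, (135, 195, 230, (150, 214, 229, (157, 221, 229, (138, 197, 228]
80 [(98, 119, 10, (99, 122, 13, (101, 121, 10, (99, 120, 10, (100, 123, 10, (101, 119, 10, (94, 116, 10, (101, 119, 10, (146, 212, 231, (223, 221, 226, (144, 206, 231, (141, 204, 230, (133, 193, 227, (137, 197, 229, (139, 197, 230, (129, 184, 224, (138, 197, 229, (152, 216, 230, (157, 220, 229, (138, 198, 230]
100 [(102, 121, 10, (102, 125, 10, (95, 116, 10, (99, 119, 10, (97, 120, 10, (100, 122, 10, (100, 122, 10, (101, 121, 10, (147, 209, 230, (154, 217, 232, (146,
[... 1618 characters left out ...]
, 229, (231, 233, 231, (230, 233, 230, (229, 233, 230, (155, 217, 232, (161, 224, 230]
220 [(72, 86, 16, (70, 84, 10, (72, 84, 11, (71, 82, 10, (70, 83, 10, (70, 89, 13, (115, 121, 118, (174, 179, 179, (150, 157, 159, (235, 233, 230, (237, 234, 233, (237, 235, 231, (235, 234, 231, (234, 232, 230, (232, 234, 231, (231, 233, 230, (231, 233, 230, (229, 232, 231, (156, 219, 230, (156, 219, 231]
240 [(69, 85, 15, (73, 88, 19, (76, 87, 22, (71, 84, 15, (71, 85, 16, (72, 86, 16, (109, 112, 109, (152, 158, 157, (151, 156, 158, (158, 162, 162, (203, 205, 202, (161, 163, 165, (179, 180, 179, (209, 215, 212, (226, 230, 227, (229, 233, 231, (226, 230, 229, (226, 230, 229, (157, 220, 230, (140, 200, 227]
```

```bash
cat > fit.py <<'E'
from rig import robot
from h import *
import cv2
ob=robot.get_obs(); ci=robot.camera_info("wrist"); im=robot.grab_frame("wrist").astype(int)
sat=im.max(2)-im.min(2); wood=sat>50; white=(sat<30)&(im.min(2)>190); gray=(sat<30)&(im.min(2)>100)&(im.min(2)<190)
zs=ob["eef_pos"][2]-.0335+.004
A=[];S=[]
for r in range(130,340,4):
    w=np.flatnonzero(white[r,395:])
    if len(w)<5: continue
    # apron's right edge: first wood run after the apron
    k=395
    while k<630 and not wood[r,k:k+4].all(): k+=1
    if k==395 or k>=630: continue
    e=k-.5; s=k+4
    while s<630 and not gray[r,s:s+8].all(): s+=1
    A.append(hit(ci,e,r,zs)); S.append((s,r)) if s<630 else None
A=np.array(A); 
def line(P,n):
    P=np.array(P); c=np.polyfit(P[:,1],P[:,0],1); res=P[:,0]-np.polyval(c,P[:,1]); k=abs(res)<.0015+np.median(abs(res)); c=np.polyfit(P[k,1],P[k,0],1); print(n,len(P),k.sum(),"yaw",np.degrees(np.arctan(-c[0])).round(2),"x at y=.27",np.polyval(c,.27).round(4),"rms",np.std(P[k,0]-np.polyval(c,P[k,1])).round(5))
line(A,"apron edge"); 
for z in (.022,.027): line([hit(ci,u,v,z) for u,v in S],"shingle z%.3f"%z)
# +y ends
def top(mask,cols,z,n):
    P=[hit(ci,c,np.flatnonzero(mask[:,c])[0]-.5,z) for c in cols]; print(n,"end y",np.round([P[0],P[-1]],4).tolist())
top(white&(np.arange(400)[:,None]>95),range(380,450,5),zs,"apron")
g=np.array([[gray[r:r+6,c].all() for c in range(640)] for r in range(394)])
top(g,range(520,560,5),.027,"shingle")
for n,p in [("sh+y",(.6138,.3525,.027))]: print(n,np.round(proj(ci,p),1))
E
python3 fit.py
```

```text
apron edge 45 45 yaw 5.84 x at y=.27 0.5954 rms 0.00015
shingle z0.022 45 41 yaw 5.76 x at y=.27 0.6259 rms 0.00021
shingle z0.027 45 41 yaw 5.76 x at y=.27 0.6231 rms 0.00021
apron end y [[0.5504, 0.3366, 0.0435], [0.5796, 0.3396, 0.0435]]
shingle end y [[0.6199, 0.3533, 0.027], [0.637, 0.355, 0.027]]
sh+y [507.3  94.8]
```

>>> {"op": "send_rows", "data": {"increments": [[[0.0,0.001,0,0.03,0],[0.0,0.001,0,0.055,0],[0.0,0.001,0,0.063,0],[0.0,0.001,0,0.066,0],[0.0,0.001,0,0.068,0],[0.0,0.001,0,0.069,0]]]}}

```text
time_s: 16.6
eef_pos: [0.5323, 0.2644, 0.046]
ee_rot: [0.0, 0.671, 0.741, 0.0]
wrist_force: [-0.2, -0.2, -1.1]
opening: 0.1
finger_force: 61.1
```

```bash
python3 fit.py; python3 see.py .5878 .2694 .0465 | head -2
```

```text
apron edge 45 45 yaw 5.69 x at y=.27 0.5971 rms 0.00015
shingle z0.022 45 44 yaw 5.74 x at y=.27 0.6263 rms 0.00021
shingle z0.027 45 44 yaw 5.74 x at y=.27 0.6231 rms 0.00021
apron end y [[0.5519, 0.3373, 0.0165], [0.5813, 0.3398, 0.0165]]
shingle end y [[0.6184, 0.3115, 0.027], [0.6204, 0.3535, 0.027]]
sh+y [538.6  97.4]
pos [0.5322 0.2644 0.046 ] tool y yaw 5.71 tilt 0.03 shift [-0.0014  0.1395 -0.0013] turn 0.0001
[-0.8 -0.1 -0.9] 61.12397789955139 0.0945566810666622
```

>>> {"op": "send_rows", "data": {"increments": [[[0.0,0,0.01,-0.003,0],[0.0,0,0.025,-0.003,0],[0.0,0,0.04,-0.003,0],[0.0,0,0.055,-0.003,0],[0.0,0,0.07,-0.003,0],[0.0,0,0.085,-0.003,0],[0.0,0,0.1,-0.003,0],[0.0,0,0.115,-0.003,0],[0.0,0,0.13,-0.003,0],[0.0,0,0.139,-0.003,0]]]}}

```text
time_s: 17.95
eef_pos: [0.5878, 0.2699, 0.0469]
ee_rot: [0.0, 0.671, 0.741, 0.0]
wrist_force: [0.6, -0.5, -1.8]
opening: 0.102
finger_force: 61.1
```

>>> {"op": "send_rows", "data": {"increments": [[[0.0,0,0,0,0],[0.0,0,0,0,0]]]}}

```text
time_s: 18.2
eef_pos: [0.5872, 0.2698, 0.0468]
ee_rot: [-0.0, 0.671, 0.741, -0.0]
wrist_force: [0.5, 0.2, -1.5]
opening: 0.105
finger_force: 61.1
```

```bash
python3 see.py .5878 .2694 .0455; python3 - <<'E'
import sys; sys.path.insert(0,".")
from rig import robot
from h import *
import cv2
im=cv2.imread("pics/see.png").astype(int); sat=im.max(2)-im.min(2)
# seam outer / apron-shingle boundary at rows
for r in range(110,300,30): print(r,"".join("W" if (sat[r,c]<30 and im[r,c].min()>190) else "g" if sat[r,c]<30 and im[r,c].min()>100 else "d" if sat[r,c]<40 else "w" for c in range(260,560,5)))
ob=robot.get_obs(); print(ob["eef_pos"],ob["wrist_force"],ob["wrist_torque"])
E
```

```text
pos [0.5872 0.2698 0.0468] tool y yaw 5.71 tilt 0.02 shift [-0.0012  0.0015  0.0032] turn 0.0002
[ 0.5  0.2 -1.5] 61.125580072402954 0.10452288286107053
pred strip corners [[464.0, 119.0], [431.0, 361.0]] seam top [[307.0, 126.0], [311.0, 404.0]]
sh+y [404.5  97.2]
sh-y [381.5 389.4]
lap [387.7 251.1]
b-x+y [200.3  48.3]
110 wwwwwwwwwwwwwwwwwwwwwwwwwwwwwdgggggggggggggggggggggggggggggg
140 wwwwwwwwwwgWWWWgWWWWWWWWWWWWgggggggggggggggggggggggggggggggg
170 wwwwwwwwwwdWWWWgWWWWWWWWWWWggggggggggggggggggggggggggggggggg
200 wwwwwwwwwwwggggWWWWWWWWWWWWggggggggggggggggggggggggggggggggg
230 wwwwwwwwwwwgggggggggWWWWWWWggggggggggggggggggggggggggggggggg
260 wwwwwwdddddggggdddddgggggggdgggdggggggggggggggggggggggggddgg
290 wwwwdddddgdggggdgdddddWWWgggdggdgdgggggggggggggggggggggggggg
[0.5871009  0.26985732 0.04680727] [ 0.25471555  0.40057194 -1.36689227] [0.01809243 0.0535101  0.02231005]
```

>>> {"op": "send_rows", "data": {"increments": [[[0.0,-0.001,0.001,0.004,0],[0.0,-0.001,0.001,0.008,0],[0.0,-0.001,0.001,0.012,0],[0.0,-0.001,0.001,0.016,0],[0.0,-0.001,0.001,0.016,0]]], "squeeze": 80}}

```text
time_s: 18.88
eef_pos: [0.5879, 0.2697, 0.0456]
ee_rot: [-0.0, 0.671, 0.742, -0.001]
wrist_force: [-14.9, -6.1, 24.7]
opening: 0.096
finger_force: 86.9
```

```bash
python3 see.py .588 .2700 .0455|head -2
```

```text
pos [0.5879 0.2697 0.0456] tool y yaw 5.74 tilt 0.13 shift [0.0007 0.0004 0.0003] turn 0.0004
[-14.9  -6.1  24.7] 86.90705180168152 0.09570394761514527
```

>>> {"op": "send_rows", "data": {"increments": [[[0.0,-0.001,-0.003,0,0],[0.0,-0.002,-0.006,0,0],[0.0,-0.002,-0.006,0,0],[0.0,-0.002,-0.006,0,0],[0.0,-0.002,-0.006,0,0],[0.0,-0.002,-0.006,0,0],[0.0,-0.002,-0.006,0,0],[0.0,-0.002,-0.006,0,0]]]}}

```text
time_s: 19.92
eef_pos: [0.5877, 0.2696, 0.0456]
ee_rot: [0.001, 0.671, 0.742, 0.002]
wrist_force: [-5.4, -0.6, 16.6]
opening: 0.098
finger_force: 85.8
```

```bash
python3 see.py .588 .2700 .0455|head -2; python3 - <<'E'
from rig import robot
from h import *
import cv2
ci=robot.camera_info("wrist"); im=cv2.imread("pics/see.png").astype(int); g=im.min(2)
for z in (.027,):
    P=[]
    for r in range(130,176,4):
        c=next(c for c in range(360,450) if (g[r,c:c+6]<190).all()); P.append(hit(ci,c-.5,r,z))
    P=np.array(P); k=np.polyfit(P[:,1],P[:,0],1); print("shingle edge x at .27",np.polyval(k,.27),"yaw",np.degrees(np.arctan(-k[0])))
S=robot.grab_frame("side").astype(int); c2=robot.camera_info("side")
sat=S.max(2)-S.min(2)
for zz in (.01,.04,.07): 
    u,v=map(int,proj(c2,[.463,.44,zz])); row=np.flatnonzero(sat[v,u-20:u+20]<30)+u-20; print("bottle",zz,u,row.min(),row.max())
# wrist: apron +y end
sw=(im.max(2)-im.min(2)<30)&(g>190)
P=[hit(ci,c,np.flatnonzero(sw[100:,c])[0]+99.5,.0165) for c in range(355,395,8)]; print("apron end",np.round(P,4)[[0,-1]].tolist())
E
```

```text
pos [0.5877 0.2696 0.0456] tool y yaw 5.72 tilt 0.26 shift [0.0009 0.0009 0.0002] turn 0.0003
[-5.4 -0.6 16.6] 85.79254388809204 0.0978970221065212
shingle edge x at .27 0.597929925734048 yaw -12.615569841748519
bottle 0.01 335 328 347
bottle 0.04 335 328 347
bottle 0.07 335 328 346
apron end [[0.5962, 0.341, 0.0165], [0.6106, 0.3425, 0.0165]]
```

>>> {"op": "send_rows", "data": {"increments": [[[0.0,0,-0.001,0.004,0],[0.0,0,-0.003,0.008,0],[0.0,0,-0.003,0.008,0],[0.0,0,-0.003,0.008,0],[0.0,0,-0.003,0.008,0],[0.0,0,-0.003,0.008,0]]]}}

```text
time_s: 20.78
eef_pos: [0.5877, 0.2696, 0.0456]
ee_rot: [0.002, 0.671, 0.742, 0.003]
wrist_force: [-10.3, -3.8, 29.4]
opening: 0.089
finger_force: 87.7
```

```bash
python3 - <<'E'
from rig import robot
print(robot.hand_in())
E
```

```text
the job is handed in; nothing more can be done
None
```

I've handed the job in at about 21 s: the bottle stands upright on the desk off the board, and the strip is about 30 mm under the shingle, centred and square to within about 0.1° by measurement. It is still gripped by its seam and pressed flat with about 29 N. I saw no sign that the shingle lifted, though my last image check of its edge failed, and I never moved near the stamp, vial or dish but didn't re-measure them.

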